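# Sort the sample containers into their bays

### The job

A round sample tub and a square freezer box stand in the middle of the bench. Slide each one along the bench, gently and without lifting or tipping it, until it is fully inside the blue open-fronted bay that has a container of the same shape parked in the closed pocket behind it. Leave the parked containers and everything else on the bench where they are.

Things in the scene. Friction and masses are not known exactly. Their poses are not given: they have to be found in the camera images.
- tub: the round tub to sort: closed white plastic with a small tan label on its flat lid, 92 mm diameter, 40 mm high, about 0.16 kg, too wide to grasp; origin at the centre of its underside, z up
- freezer_box: the square freezer box to sort: closed white plastic with a small tan label on its flat lid, 92 x 92 mm, 45 mm high, about 0.18 kg, too wide to grasp; origin at the centre of its underside, z up, x and y square to its sides
- left_bay: fixed blue corral, walls 30 mm high, 6 mm thick: open-fronted bay 240 mm wide (its y), 130 mm deep (its x), and a closed 110 mm deep pocket behind its back wall. No floor step. Origin at bench level, middle of the open bay; +x points in: mouth line at x = -65 mm, back wall face at +65 mm. The mouth faces the middle of the bench. This one is on the robot's left (+y).
- right_bay: fixed blue corral, walls 30 mm high, 6 mm thick: open-fronted bay 240 mm wide (its y), 130 mm deep (its x), and a closed 110 mm deep pocket behind its back wall. No floor step. Origin at bench level, middle of the open bay; +x points in: mouth line at x = -65 mm, back wall face at +65 mm. The mouth faces the middle of the bench. This one is on the robot's right (-y).
- parked_tub: a tub like the one to sort, standing in the closed pocket behind one of the bays (left or right varies): the tub belongs in that bay; origin at the centre of its underside
- parked_box: a freezer box like the one to sort, standing in the pocket behind the other bay: the freezer box belongs in that bay; origin at the centre of its underside
- tip_box: bystander: orange and grey pipette-tip box, 86 x 126 x 61 mm, beyond the work; origin at the centre of its underside
- reagent_bottle: bystander: jar, 72 mm diameter, 130 mm high, beyond the work; origin at the centre of its underside
- pipette: bystander: white pipette lying on the bench along y, to the robot's left, nearer to it than the left bay, 240 mm long, 24 mm high; origin at bench level near its middle
Things that resemble listed ones, but are neither listed nor needed, are in the scene too. Leave any green look-alike of the freezer_box alone.

How it is judged:
By the outcome, as a careful person would: the job done as asked, in the order asked, and still so for the second after the job is handed in, with the robot touching nothing.
It also fails if it takes over 48 s, if anything falls off the work surface, if the arm or the gripper's body presses on something with over 40 N, if the wrist force passes 120 N, or if a joint passes its speed limit or range.

### The arm

A 6-joint arm with a two-finger parallel gripper is mounted at the origin on the work surface. World frame = base frame: x ahead of the robot, y to its left, z up, the work surface at z = 0. Lengths are in m, angles in rad, forces in N, time in s.
With the tool pointing down it reaches from about 0.325 to 0.9 m from the base axis. Payload 6.1 kg.
Tool frame: the origin (TCP) lies midway between the tips of the shut fingers; the grasp point (between the pads) lies 19 mm behind it; x points along the fingers, y is the direction in which the jaws open and shut, and the axes are right-handed (so a half turn about x gives the same grasp; the last joint's range is limited). The gripper opens to 85 mm and grips with 20 to 120 N. Pads are 22 mm wide; open, the fingers measure 114 mm over their backs; the gripper's body (76 mm by 85 mm) begins 54 mm behind the grasp point. The pads swing forward as they close: fully open they stand 13 mm farther back than shut.
Start: joints at [-1.315, 0.22, 1.526, -0, 1.395, -0.126], TCP at [0.233, -0.58, 0.231] pointing down, gripper open.
Joint ranges: [-2.98, 2.98], [-0.91, 2.08], [0.09, 2.57], [-1.24, 4.39], [0.2, 2.65], [-2.68, 2.68]. Speed limits (rad/s): [2.57, 2.57, 3.01, 3.14, 3.14, 3.14].

### API

Orientations are given as [roll, pitch, yaw] about the fixed x, y, z axes, in that order (R = Rz(yaw) Ry(pitch) Rx(roll)).
In Python, from plant import movep, move_l, set_joints, gripper_to, hold, inverse_kinematics, observe, get_image, get_calibration, Unreachable, job_done gives the robot as it stands. Calls block until the motion is done:
- movep(position, orientation): joint-space move of the TCP to a pose.
- move_l(position, feed=0.15, rotation=None, max_force=None): straight line of the TCP; rotation=None keeps the orientation; feed is the mean speed in m/s. With max_force (N) it stops when the force on the tool has changed by that much, and returns True; else False.
- set_joints(angles): joint-space move.
- gripper_to(opening, f_grip=None): finger opening in m; f_grip is the grip in N (None keeps the last); returns when the fingers have stopped.
- hold(seconds).
- inverse_kinematics(position, orientation): joint angles nearest the present ones, or None.
- observe(): the state.
- get_image(name): name is "side" or "top" or "wrist"; returns (picture, depth): 384x512x3 uint8, red, green, blue; 384x512 float32, m along the optical axis (not along the pixel's ray), 0 where there is no reading.
- get_calibration(name): a dict with "intrinsics" (3x3 intrinsics, pixels), "world_from_camera" (4x4, takes a point from camera to world coordinates). Camera axes: x right, y down, z forward; pixel columns grow to the right and rows downward; lengths in m; the calibration is good to about 2 mm. The wrist camera is an equidistant fisheye: a pixel r from the principal point sees the ray r / f radians off the axis. A picture is of the moment at which its call begins: read the wrist's pose just before it. get_calibration takes no time and is no camera call; for the wrist camera it gives the pose at the moment of the call.
A pose or a line that the arm cannot do raises Unreachable and nothing moves.
- job_done(): hands the job in, once; it reports no verdict.
The state is a dict: "time_s": time; "q": joint angles; "joint_velocities": joint speeds; "joint_torque": joint torques, N m; "eef_pos": TCP position; "tcp_rot": TCP orientation; "ft_force": force on the tool from outside, world axes, zero at the start; "torque": the same for the moment, N m; "opening": finger opening in m.
Only numpy, scipy, OpenCV 4.12 (cv2) and the standard library are available. Lean on these libraries where they do the work, as an engineer would, in place of code of your own. Each camera call takes 0.05 s, during which the arm holds its last target. There are 200 camera calls.

## Working session

There is one attempt and no reset: what is moved stays moved. The work goes in short steps, each a Python script; the robot and the scene stay as the last script left them, time stands still between calls to the robot, and variables do not carry over. Pictures are saved under pics/ and viewed, about 8 in all and at most 12, crops included, and the job is handed in when it is done.

```bash
mkdir -p pics; ls; cat > h.py <<'E'
import numpy as np, cv2
from plant import *
def snap(n,f):
    im,d=get_image(n); cv2.imwrite(f'pics/{f}.png',im[:,:,::-1]); np.save(f'pics/{f}.npy',d); return im,d
def px(n,d,u,v):
    c=get_calibration(n);K=c['intrinsics'];z=np.median(d[v-1:v+2,u-1:u+2])
    return (c['world_from_camera']@np.r_[z*(np.linalg.inv(K)@[u,v,1]),1])[:3]
E
python3 - <<'E'
from h import *
for n in('top','side'):
    snap(n,n+'0'); print(get_calibration(n))
a=cv2.imread('pics/top0.png');cv2.imwrite('pics/top0b.png',cv2.resize(a,(800,600),interpolation=cv2.INTER_CUBIC))
E
```

```text
pics
{'intrinsics': array([[346.77296224,   0.        , 253.75338668],
       [  0.        , 346.77296224, 188.10406229],
       [  0.        ,   0.        ,   1.        ]]), 'world_from_camera': array([[ 0.11000529, -0.97211861,  0.2070851 ,  0.35472176],
       [-0.99392626, -0.10823449,  0.01989703, -0.00820274],
       [ 0.00307148, -0.2080161 , -0.97812058,  0.98544874],
       [ 0.        ,  0.        ,  0.        ,  1.        ]])}
{'intrinsics': array([[467.72909002,   0.        , 257.63182732],
       [  0.        , 467.72909002, 188.30343016],
       [  0.        ,   0.        ,   1.        ]]), 'world_from_camera': array([[-0.99768419, -0.03985852,  0.05511409,  0.48893941],
       [-0.06648729,  0.74237381, -0.66667876,  0.90239793],
       [-0.01434243, -0.66879924, -0.7433047 ,  1.02740497],
       [ 0.        ,  0.        ,  0.        ,  1.        ]])}
```

View pics/top0b.png

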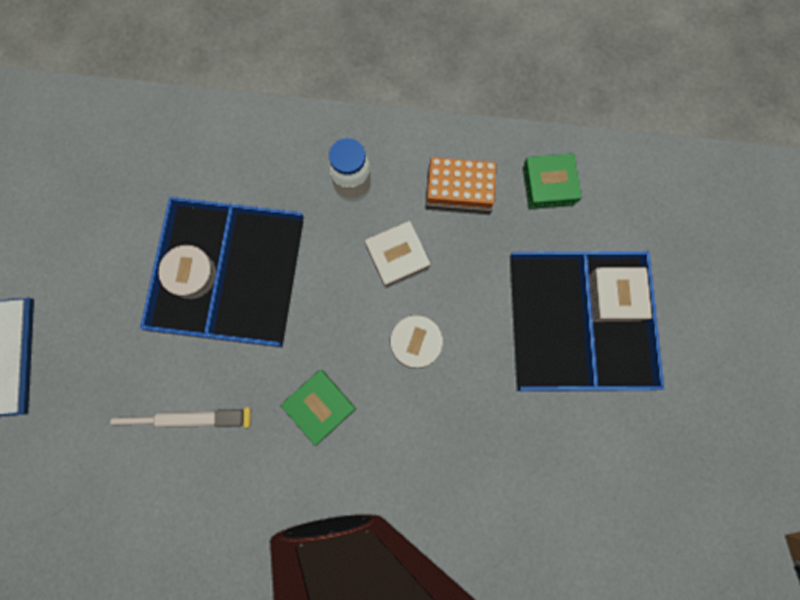

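View pics/side0.png

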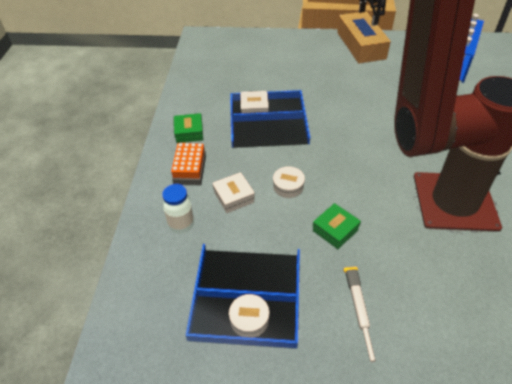

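The parked tub is behind the left bay and the parked box is behind the right bay, so the tub goes left and the box goes right. In the 800x600 top picture the tub is at (417,341) and the box at (397,253). The left bay mouth runs (302,214)-(281,345), the right bay mouth (512,253)-(519,388), and the green look-alike sits at (318,407).

```bash
cat >> h.py <<'E'
def ray(n,uv,z):
    c=get_calibration(n);K=c['intrinsics'];T=c['world_from_camera']
    r=T[:3,:3]@np.linalg.inv(K)@[uv[0],uv[1],1];o=T[:3,3]
    return o+r*(z-o[2])/r[2]
def lid(im,seed,z):
    "lid contour in world xy: minAreaRect of the white blob by the seed (512-wide px)"
    m=((im.min(2)>135)).astype(np.uint8)
    m=cv2.morphologyEx(m,cv2.MORPH_CLOSE,np.ones((3,3)))
    cs,_=cv2.findContours(m,cv2.RETR_EXTERNAL,cv2.CHAIN_APPROX_NONE)
    c=max((c for c in cs if cv2.pointPolygonTest(c,seed,True)>-15),key=cv2.contourArea)
    w=np.array([ray('top',p[0],z)[:2] for p in c],np.float32)*1000
    return cv2.minAreaRect(w)
E
python3 - <<'E'
from h import *
im=cv2.imread('pics/top0.png')[:,:,::-1]; d=np.load('pics/top0.npy')
print('tub',lid(im,(267,218),.04)); print('box',lid(im,(254,162),.045))
print(px('top',d,267,218),px('top',d,254,165))
f=.64
for n,pts in dict(L=[(302,214),(281,345),(168,200),(143,328),(232,208),(208,333)],R=[(512,253),(519,388),(649,252),(662,387),(587,255),(596,386)],green=[(320,371),(282,407),(317,444),(354,407)],tip=[(427,208),(491,211)]).items():
    for p in pts: print(n,ray('top',np.array(p)*f,.045 if n=='green' else .03).round(3)[:2])
E
```

```text
tub ((476.01513671875, -32.879432678222656), (87.95842742919922, 90.51753997802734), 6.345722198486328)
box ((632.7575073242188, 18.525768280029297), (91.62096405029297, 91.49467468261719), 30.612873077392578)
[ 0.47567995 -0.03420279  0.04045713] [0.62028699 0.01758056 0.04376454]
L [0.689 0.203]
L [0.443 0.204]
L [0.688 0.455]
L [0.446 0.452]
L [0.686 0.334]
L [0.45  0.336]
R [ 0.657 -0.191]
R [ 0.414 -0.219]
R [ 0.686 -0.441]
R [ 0.443 -0.467]
R [ 0.668 -0.328]
R [ 0.432 -0.352]
green [0.404 0.127]
green [0.337 0.183]
green [0.284 0.115]
green [0.351 0.061]
tip [ 0.726 -0.027]
tip [ 0.734 -0.147]
```

```bash
cat >> h.py <<'E'
def rot(th): return [0,np.pi/2,th]
def pick(p,th):
    "yaw th or th+pi (symmetric pusher), the one with the smaller wrist turn"
    o=[]
    for t in (th,th+np.pi):
        t=(t+np.pi)%(2*np.pi)-np.pi
        q=inverse_kinematics(p,rot(t))
        if q is not None: o.append((abs(q[5]),t,q))
    return min(o,key=lambda a:a[0])[1:]
E
python3 - <<'E'
from h import *
s=observe(); print(s['time_s'],s['tcp_rot'])
d=np.load('pics/top0.npy')
# bottle cap + tip box by depth: points above 50 mm
c=get_calibration('top');v,u=np.mgrid[:384,:512];K=c['intrinsics']
P=np.stack([(u-K[0,2])/K[0,0]*d,(v-K[1,2])/K[1,1]*d,d,np.ones_like(d)],-1)@c['world_from_camera'].T
for nm,y0,y1,z0 in(('bottle',.02,.2,.10),('tip',-.2,.0,.052)):
    m=(P[...,2]>z0)&(P[...,0]>.62)&(P[...,0]<.95)&(P[...,1]>y0)&(P[...,1]<y1)
    print(nm,np.percentile(P[m],[1,50,99],axis=0).round(3)[:,:3].tolist())
T=np.array([.476,-.033]);G=np.array([.552,.272]);e=(G-T)/np.linalg.norm(G-T);th=np.arctan2(e[1],e[0])
a=T-.072*e; 
for z in(.10,.008):print(pick([*a,z],th))
print(pick([*(G-.05*e),.008],th))
E
```

```text
0.1 [-1.71226575  1.56902898  1.81114633]
bottle [[0.736, 0.09, 0.1], [0.761, 0.12, 0.128], [0.796, 0.152, 0.132]]
tip [[0.736, -0.143, 0.053], [0.775, -0.084, 0.058], [0.816, -0.024, 0.063]]
(np.float64(-1.8150033851366203), array([-3.88680092e-01, -1.20578071e-02,  2.04000438e+00, -4.44089210e-16,
        1.11364608e+00, -1.44473034e-01]))
(np.float64(-1.8150033851366203), array([-3.88680092e-01,  1.50747449e-01,  2.07738687e+00, -4.44089210e-16,
        9.13458332e-01, -1.44473034e-01]))
(np.float64(-1.8150033851366203), array([ 2.57533710e-01,  3.85931078e-01,  1.78019654e+00, -4.44089210e-16,
        9.75465034e-01,  5.01740769e-01]))
```

```bash
python3 - <<'E'
from h import *
T=np.array([.476,-.033]);G=np.array([.555,.266]);e=(G-T)/np.linalg.norm(G-T);th=np.arctan2(e[1],e[0])
a=T-.072*e; t=pick([*a,.1],th)[0]
gripper_to(.05)
movep([*a,.10],rot(t)); print(observe()['time_s'])
print(move_l([*a,.008],feed=.12,max_force=15))
print(move_l([*(G-.05*e),.008],feed=.08,max_force=12)); s=observe();print(s['time_s'],s['eef_pos'],s['ft_force'],s['opening'])
im,d=snap('top','top1')
print('tub',lid(im,(int(np.round(155)),175),.04) )
cv2.imwrite('pics/top1b.png',cv2.resize(im[90:290,80:380,::-1],(750,500)))
E
```

```text
2.5
False
False
7.7083 [0.54222153 0.21759014 0.00798966] [-0.49660131 -1.10831874  0.39721901] 0.05027127893607063
tub ((534.2827758789062, 296.3475036621094), (38.96876907348633, 17.547548294067383), 56.43584442138672)
```

View pics/top1b.png

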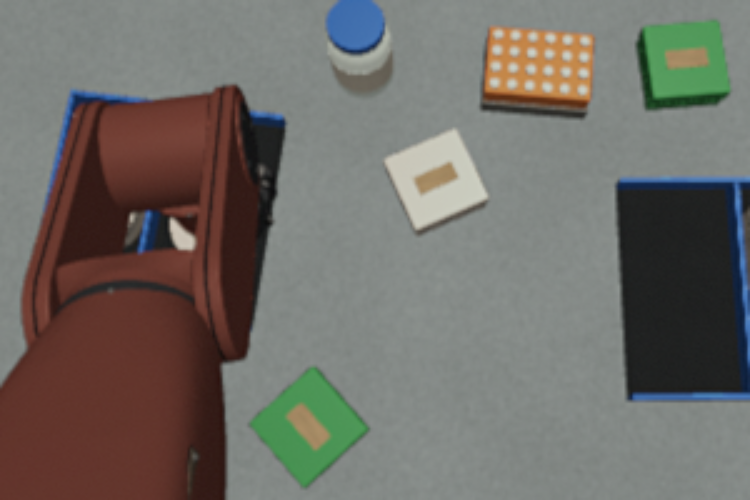

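The arm hides the tub in this view, with only a white sliver at about (185,232). The box and the bystanders haven't moved. I'll retreat to the box approach pose and take the next top picture from there.

```bash
python3 - <<'E'
from h import *
p=np.array(observe()['eef_pos']);G=np.array([.555,.266]);T=np.array([.476,-.033]);e=(G-T)/np.linalg.norm(G-T)
move_l([*(p[:2]-.02*e),.008],feed=.12); 
move_l([*(p[:2]-.02*e),.17],feed=.2)
th=np.radians(30.6-180);n=np.array([np.cos(th),np.sin(th)]);B=np.array([.633,.0185]);a=B-.072*n
t,q=pick([*a,.17],th);print(t,q)
gripper_to(.06);movep([*a,.17],rot(t));print(observe()['time_s'])
im,d=snap('top','top2')
cv2.imwrite('pics/top2b.png',cv2.resize(im[90:290,80:380,::-1],(750,500)))
E
```

```text
-2.6075219024795286 [-3.37926218e-02  4.33844136e-01  1.37614412e+00 -4.44089210e-16
  1.33160440e+00  1.00293295e+00]
10.1583
```

View pics/top2b.png

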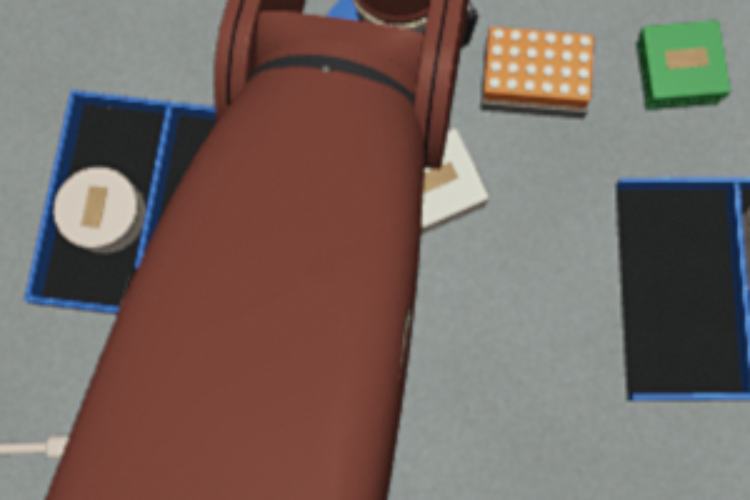

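```bash
python3 - <<'E'
from h import *
th=np.radians(30.6-180);n=np.array([np.cos(th),np.sin(th)]);B=np.array([.633,.0185]);a=B-.072*n
print(move_l([*a,.008],feed=.15,max_force=15))
e=B+(.13-.057)*n
print(move_l([*e,.008],feed=.08,max_force=12));s=observe();print(s['time_s'],s['eef_pos'],s['ft_force'])
move_l([*(e-.015*n),.008],feed=.12);move_l([*(e-.015*n),.17],feed=.25)
q=np.array(observe()['q']);q[0]=-1.2;set_joints(q);print(observe()['time_s'])
im,d=snap('top','top3')
cv2.imwrite('pics/top3b.png',cv2.resize(im[90:290,80:440,::-1],(800,444)))
E
```

```text
False
False
13.4 [ 0.57027898 -0.01859503  0.00795185] [ 1.07105943 -0.07828134  0.53571787]
16.5667
```

View pics/top3b.png

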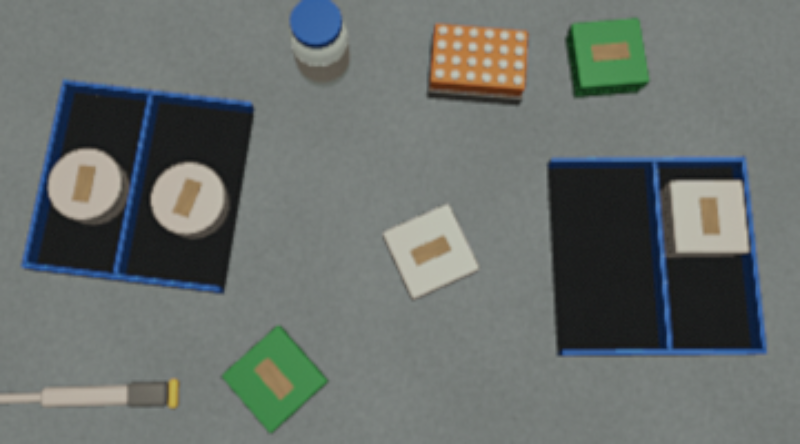

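The tub (188,200) is inside the left bay. The box is now at (431,251), clear of everything, with its lower-left face pointing away from the right bay.

```bash
python3 - <<'E'
from h import *
im=cv2.imread('pics/top3.png')[:,:,::-1]
print('tub',lid(im,(165,180),.04)); print('box',lid(im,(274,203),.045))
E
```

```text
tub ((553.353271484375, 264.0120849609375), (86.39479064941406, 89.78729248046875), 6.365666389465332)
box ((520.6397705078125, -47.24260330200195), (92.1231689453125, 90.5962905883789), 30.99728775024414)
```

```bash
python3 - <<'E'
from h import *
C=np.array([.5206,-.0472]);t0,t1=np.radians(31-90),np.radians(-83.5)
D=lambda t:np.array([np.cos(t),np.sin(t)])
a=C-.074*D(t0);t,q=pick([*a,.15],t0);off=t-t0;print(t,q[5])
wp=[(C-.057*D(t0),t0)];N=5
for i in range(N):
    C=C+.15/N*D(t0+(t1-t0)*(i+.5)/N);th=t0+(t1-t0)*(i+1)/N;wp.append((C-.057*D(th),th))
C=C+.08*D(t1);wp.append((C-.057*D(t1),t1));print('target',C)
for w,th in wp: assert inverse_kinematics([*w,.008],rot(th+off)) is not None
movep([*a,.15],rot(t));print(observe()['time_s'])
print(move_l([*a,.008],feed=.15,max_force=15))
for w,th in wp:
    if move_l([*w,.008],feed=.08,rotation=rot(th+off),max_force=12): print('stopped',w);break
s=observe();print(s['time_s'],s['eef_pos'],s['ft_force'])
b=w-.03*D(th);move_l([*b,.008],feed=.12);move_l([*b,.17],feed=.25)
q=np.array(observe()['q']);q[0]=.15;set_joints(q);print(observe()['time_s'])
im,d=snap('top','top4')
cv2.imwrite('pics/top4b.png',cv2.resize(im[90:290,80:440,::-1],(800,444)))
E
```

```text
-1.0297442586766543 -0.6709675887652571
target [ 0.57752026 -0.26768856]
18.6417
False
23.925 [ 0.57116058 -0.21086641  0.00810283] [ 0.07652412  0.255732   -0.4888855 ]
26.4333
```

View pics/top4b.png

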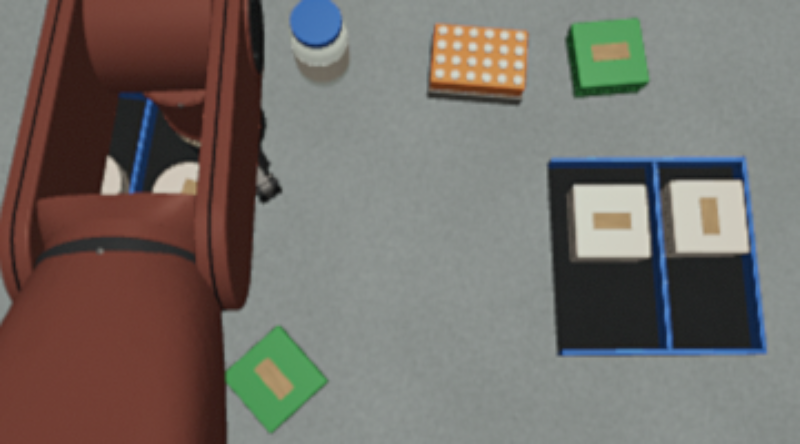

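The box lid (610,222) is inside the right bay, about 15-20 px in from the mouth. The parked box and the bystanders haven't moved. I'll check the numbers and hand in.

```bash
python3 - <<'E'
from h import *
im=cv2.imread('pics/top4.png')[:,:,::-1]
r=lid(im,(354,190),.045);print(r)
d=(np.array(cv2.boxPoints(r))/1000-[.543,-.27])@np.array([[.114,.993],[-.993,.114]]);print(d.round(3))
job_done();print(observe()['time_s'])
E
```

```text
Traceback (most recent call last):
  File "h.py", line 18, in lid
    w=np.array([ray('top',p[0],z)[:2] for p in c],np.float32)*1000
                ~~~^^^^^^^^^^^^^^
  File "h.py", line 9, in ray
    c=get_calibration(n);K=c['intrinsics'];T=c['world_from_camera']
ValueError: time passes only in moves, steps and waits
```

```bash
sed -i 's/^def ray/import functools\nget_calibration=functools.cache(get_calibration)\ndef ray/' h.py; python3 - <<'E'
from h import *
im=cv2.imread('pics/top4.png')[:,:,::-1]
hold(.05)
r=lid(im,(354,190),.045);print(r)
d=(np.array(cv2.boxPoints(r))/1000-[.543,-.27])@np.array([[.114,.993],[-.993,.114]]);print(d.round(3), observe()['time_s'])
E
```

```text
((522.204345703125, 46.17132568359375), (1491.2257080078125, 918.6376342773438), 88.26217651367188)
[[ 0.355 -0.546]
 [ 0.487  0.362]
 [-0.988  0.577]
 [-1.12  -0.331]] 26.5333
```

```bash
python3 - <<'E'
from h import *
hold(.05)
for p in [(569,186),(647,184),(651,259),(574,261)]:
    w=ray('top',(80+p[0]*.45,90+p[1]*.45),.045)[:2]-[.543,-.27]
    print((w@np.array([[.114,.993],[-.993,.114]])).round(3))
job_done();print(observe()['time_s'])
E
```

```text
[-0.047  0.083]
[0.051 0.085]
[ 0.049 -0.01 ]
[-0.046 -0.012]
the job is handed in; nothing more can be done
the job is handed in; nothing more can be done
```

Both containers are in their matching bays, and I handed the job in at about 26.6 s of the 48 s allowed. The parked tub was behind the left bay, so I pushed the tub left. I pushed the box into the right bay in two pushes, the second a gentle arc. Each push used two fingers near bench level, and the tool force I read at the end of each was about 1 N.

- **Tub:** it sits at about (0.553, 0.264), roughly 14 mm inside the mouth and 20 mm clear of the back wall. I measured this before the box's last push; in the final picture the arm partly hid the tub.
- **Freezer box:** its corners lie from about -47 to +51 mm in depth (limits ±65 mm) and from -12 to +85 mm across (limits ±120 mm), so it is fully inside.
- **Everything else:** the parked box, green look-alikes, tip box and bottle looked unmoved in the final picture. The pipette and parked tub were last seen clearly, unmoved, in the picture before the box's last push. None of the force-stop limits I set was reached.

**Failed checks:** the automatic lid measurement on the last picture failed twice. The first time a calibration call raised an error, and the second time it picked up the wrong area. I took the box's final position from corner pixels read by eye instead.

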